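Lock the levelling foot of a switch cradle with its jam nut

ROBOT

A 6-joint arm with a two-finger parallel gripper is mounted at the origin on the work surface. World frame = base frame: x ahead of the robot, y to its left, z up, the work surface at z = 0. Lengths are in m, angles in rad, forces in N, time in s.
With the tool pointing down it reaches from about 0.35 to 0.775 m from the base axis. Payload 7.3 kg.
Tool frame: the origin (TCP) lies on the centre line of the jaws, within the pads' length; the fingertips stand 11 mm ahead of it and the grasp point (between the pads) lies 8 mm behind it; z points along the fingers, y is the direction in which the jaws open and shut (so a half turn about z gives the same grasp; the last joint's range is limited). The gripper opens to 92 mm and grips with 3 to 60 N. Pads are 19 mm wide; open, the fingers measure 130 mm over their backs; the gripper's body (75 mm by 190 mm) begins 47 mm behind the grasp point.
Start: joints at [1, 0.342, 1.524, -0, 1.275, -0.146], TCP at [0.216, 0.478, 0.238] pointing down, gripper open.
Joint ranges: [-2.53, 2.53], [-0.77, 2.02], [0.04, 2.7], [-1, 4.14], [0.28, 2.66], [-3.11, 3.11]. Speed limits (rad/s): [2.57, 2.57, 3.14, 3.14, 3.14, 3.14].

INTERFACE

Orientations are given as [roll, pitch, yaw] about the fixed x, y, z axes, in that order (R = Rz(yaw) Ry(pitch) Rx(roll)).
In Python, from cell import robot gives the robot as it stands.
- The arm moves only by the tool jog_arm, never from a script. Its argument "deltas" is one flat list of numbers, 6 for each row, row after row: the shift along the world's x, y, z in units of 0.1 m (1.0 is 0.1 m), then the turn, a rotation vector about the world's x, y, z in units of 90 degrees (1.0 is 90 degrees). A call has 1 to 5 rows; each row is the pose to reach, as a shift and turn from the pose commanded when the call began; what a row does not reach only later rows make up. A row lasts 1/12 s, in which the tool goes at most 41.7 mm and 7.16 degrees, less where a joint would pass 70% of its speed; a pose out of reach is approached as far as the arm can. A call with a number of a shift or a turn outside -1 to 1 is refused whole. A call with a gripper value outside its range is refused whole. "claw" is the opening, from 0 (shut) to 1 (fully open), set as the call begins (left out, the last holds). The fingers move at their own pace and stop on an object; "newtons" is the grip in N (left out, the last holds). Time passes only in rows, so rows that repeat a pose let the fingers close. It gives the time, the measured TCP pose, the force and the opening at its end, in the units of the state.
- robot.observe(): the state, without advancing time (a new reading comes with each control period).
- robot.read_camera(name): name is "scene" or "top" or "wrist"; returns the picture (384x512x3 uint8, red, green, blue); there is no depth.
- robot.camera_params(name): a dict with "fx", "fy", "cx", "cy" (pixels), "k1" (the pictures are not rectified: a ray, as slopes to the right and down, at radius r is drawn at 1 + k1 r^2 times it, then the intrinsics apply), "R" (3x3) and "t" (3): a world point X has camera coordinates R X + t. Camera axes: x right, y down, z forward; pixel columns grow to the right and rows downward; lengths in m; the calibration is good to about 2 mm. A picture is of the moment at which its call begins: read the wrist's pose just before it. camera_params takes no time and is no camera call; for the wrist camera it gives the pose at the moment of the call.
- robot.hand_in(): hands the job in, once; it reports no verdict.
The state is a dict: "time": time; "qpos": joint angles; "qvel": joint speeds; "joint_efforts": joint torques, N m; "tool_pos": TCP position; "tool_rot": TCP orientation; "contact_force": force on the tool from outside, world axes, zero at the start; "torque": the same for the moment, N m; "opening": finger opening in m.
Only numpy, scipy, OpenCV 4.12 (cv2) and the standard library are available. Lean on these libraries where they do the work, as an engineer would, in place of code of your own. Each camera call takes 0.05 s, during which the arm holds its last target. There are 200 camera calls.

TASK

Lock the setting of the cradle's levelling screw: drop the holding key fully down over the screw's square head, with its arm on the robot's side of the stop post so that the post keeps the screw from turning, then turn the jam nut clockwise (seen from above) by the upright post on its lever until it is tight, about 13 N at the lever's post and never more than 22 N. Do not let the screw turn with the nut, leave the key on the screw, let go of everything, and do not disturb the other things on the desk.

Things in the scene. Friction and masses are not known exactly. Their poses are not given: they have to be found in the camera images.
- cradle: Fixed steel cradle with a small network switch on it (x +125 to +325, y -130 to 130, top 78 mm high). Origin on the desk, right under the vertical levelling screw's axis; x points from the screw to the switch, y left, z up. Corner lug round the screw: top 34 mm high, x -35 to 115, y -35 to 35; a side ear reaches to y 125. Position and yaw vary.
- stop_post (a point): Centre of the top (118 mm high) of the fixed upright stop post, radius 6 mm, at x +20, y +100 mm in the cradle's frame, clear from 34 mm up. The key's arm belongs along the cradle's +y, on the -x (robot's) side of this post; the post then stops the key from turning clockwise.
- screw_head (a point): Centre of the top face (99 mm high) of the levelling screw's square head: 18 x 18 mm, 19 mm tall, edges rounded 1.5 mm, on a round collar of radius 15 whose upper face is 80 mm high; the key seats on the collar. Axes turn with the screw: at joint value 0 the flats face the cradle's x and y.
- screw (a joint): Turn of the levelling screw, rad, positive clockwise from above; starts between -0.06 and 0.06. It needs 0.38 N m to turn but the nut grips it harder, so unheld it is dragged round with the nut. It must stay between -0.4 and 0.4; held by the key at the post it goes to about 0.25 at most.
- nut: Steel jam nut, 50 to 64 mm high, origin on the screw's axis at 50. Its x axis points along its lever, a bar (radius 5, 57 high, 85 long), which starts about 20 (10 to 30) degrees clockwise from the cradle's +x. It turns stiffly (about 6 N at the lever's post) for 55 to 95 degrees clockwise to its washer, where is hidden; then the force rises by 1.7 N per mm. It stays tight when let go.
- nut_post (a point): Centre of the gripping part of the upright round post at the lever's end: 85 mm from the screw's axis, radius 6 mm; this point is 92 mm high. The post's top is 111 mm high, and it is free down to the bar's top at 62 mm. Push it from the side or pinch it from above.
- washer: Thin aluminium washer (radius 17, 3 mm thick) lying on the boss under the nut, origin at the centre of its underside, 46 mm high.
- key_grip (a point): Centre of the grip fin of the loose dark steel holding key (0.19 to 0.28 kg, flat on the desk at the start). Fin 12 mm thick (key's y), 28 long (x), 44 tall above the arm, top 56 over the key's underside; this point is 38 over the underside, 38 from the hole's axis along the key's x. x points along the arm, away from the hole; z up.
- key_hole (a point): Centre of the key's square through hole at its underside. Hub 44 x 44 x 16 mm; hole 20 x 20 mm (1 mm clearance all round on the head), chamfered rim, sides along the key's x and y. Fully seated, this point lies on the screw's axis 19 mm below point screw_head. Axes as point key_grip.
- key_end (a point): Middle of the arm near its end, 110 mm along the key's x from the hole's axis, 6 mm over the underside; arm 16 wide, 12 high, end at 116 mm.
- module_a: Bystander: small metal plug-in module, 70 x 14 x 10 mm, on the desk; origin under its centre.
- module_b: Bystander: the same kind of module, lying on top of the switch.
- screwdriver: Bystander: screwdriver, 170 mm long, black handle, on the desk.
- wrench: Bystander: flat wrench, 160 mm long, on the desk.
- spare_nut: Bystander: loose plain ring nut, 30 mm across and 13 mm high, on the desk.
- mug: Bystander: white mug, 80 mm across and 95 mm high.

How it is judged:
On the way, in this order (a step that is already met when the one before it is completed fails the run):
1. the key is fully down on the square head with its arm on the robot's side of the stop post (horizontal distance between key_hole and screw_head below 0.004 m and z of key_hole in the frame of cradle between 0.076 and 0.084 m and y of key_end in the frame of cradle above 0.085 m and x of key_end in the frame of cradle below 0.012 m), for 0.2 s.
2. the jam nut is tight on its washer while the key holds the screw (contact force between nut and washer above 20 N and z of key_hole in the frame of cradle below 0.084 m), for 0.2 s.
At the end, for the whole second after the job is handed in: The nut is let go, at rest and tight: over 20 N on its washer for 0.2 s while tightened (9 N at the post does it), over 14 N kept; screw within 0.4 rad of zero; key down on the head within 4 mm in height and sideways, arm on the robot's side of the stop post (all of step 1 and contact force between nut and washer above 14 N and value of joint screw between -0.4 and 0.4 rad and angular speed of nut below 0.05 rad/s); the robot touches nothing.
It fails at once if the nut's lever is pushed with more than 22 N (contact force between any of the fingers, the arm and nut above 22 N).
It fails at once if the screw turns by more than 0.4 rad off its zero (value of joint screw above 0.4 rad or value of joint screw below -0.4 rad).
It fails at once if a bystander is moved by more than 40 mm (distance of any of module_a, module_b, screwdriver, wrench, spare_nut, mug from where it was at the start of the episode above 0.04 m).
It also fails if it takes over 72 s, if anything falls off the work surface, if the arm or the gripper's body presses on something with over 40 N, if the wrist force passes 120 N, or if a joint passes its speed limit or range.

## Working session

There is one attempt and no reset: what is moved stays moved. The work goes in short steps, Python scripts to look and compute and a tool call to move; the robot and the scene stay as the last step left them, time stands still between calls to the robot, and variables do not carry over. Pictures are saved under pics/ and viewed, about 8 in all and at most 12, crops included, and the job is handed in when it is done.

Besides the shell and the picture viewer there is one more tool, called as name(argument=value, ...) on one line, values as JSON. jog_arm: Moves the arm, as the interface text tells. Its arguments: {"type":"object","properties":{"deltas":{"type":"array","items":{"type":"number"}},"claw":{"type":"number"},"newtons":{"type":"number"}},"required":["deltas"]}

```bash
ls; mkdir -p pics; python3 - <<'E'
from cell import robot
import cv2,numpy as np
for n in("scene","top"):
    im=robot.read_camera(n);cv2.imwrite(f"pics/{n}0.png",im[:,:,::-1])
    p=robot.camera_params(n);print(n,{k:np.round(v,4).tolist() for k,v in p.items()})
a=[cv2.imread(f"pics/{n}0.png") for n in("scene","top")]
print(robot.observe())
E
```

```text
pics
scene {'fx': 364.5053, 'fy': 364.5053, 'cx': 257.718, 'cy': 192.4783, 'k1': 0.0263, 'R': [[-0.8004, 0.5993, 0.0176], [0.4032, 0.5598, -0.724], [-0.4437, -0.5723, -0.6896]], 't': [0.403, -0.1879, 1.1992]}
top {'fx': 398.8481, 'fy': 398.8481, 'cx': 255.3165, 'cy': 193.0803, 'k1': -0.1251, 'R': [[0.1044, -0.9945, 0.0056], [-0.9723, -0.1032, -0.2096], [0.209, 0.0165, -0.9778]], 't': [0.0181, 0.5583, 0.9346]}
{'time': 0.1, 'qpos': array([ 9.99971973e-01,  3.42637808e-01,  1.52490484e+00,  1.36967029e-05,
        1.27537452e+00, -1.46018075e-01]), 'qvel': array([ 0.00026571, -0.00215989, -0.00207889, -0.00096659,  0.00137505,
       -0.00015352]), 'joint_efforts': array([ 1.73630360e-03, -4.32003880e+01, -2.44695443e+01,  7.20090070e-02,
        5.26188430e-02, -9.12762721e-05]), 'tool_pos': array([0.21617872, 0.47806125, 0.23712816]), 'tool_rot': array([-3.14028413e+00, -2.05676208e-04,  2.71678224e+00]), 'contact_force': array([ 0.39278488, -0.47352744, -1.7571182 ]), 'torque': array([ 0.0661014 , -0.02699487, -0.00788799]), 'opening': 0.09188755767826193}
```

```bash
python3 -c "
import cv2
a=cv2.imread('pics/top0.png');cv2.imwrite('pics/top0b.png',cv2.resize(a,(800,600),interpolation=cv2.INTER_CUBIC))
a=cv2.imread('pics/scene0.png');cv2.imwrite('pics/scene0b.png',cv2.resize(a,(800,600),interpolation=cv2.INTER_CUBIC))"
```

```text
(no output)
```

View pics/top0b.png

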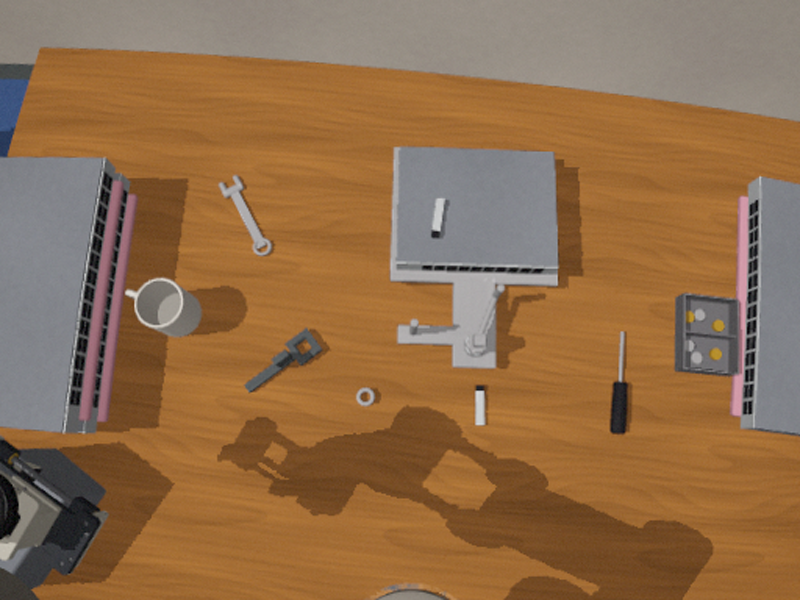

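View pics/scene0b.png

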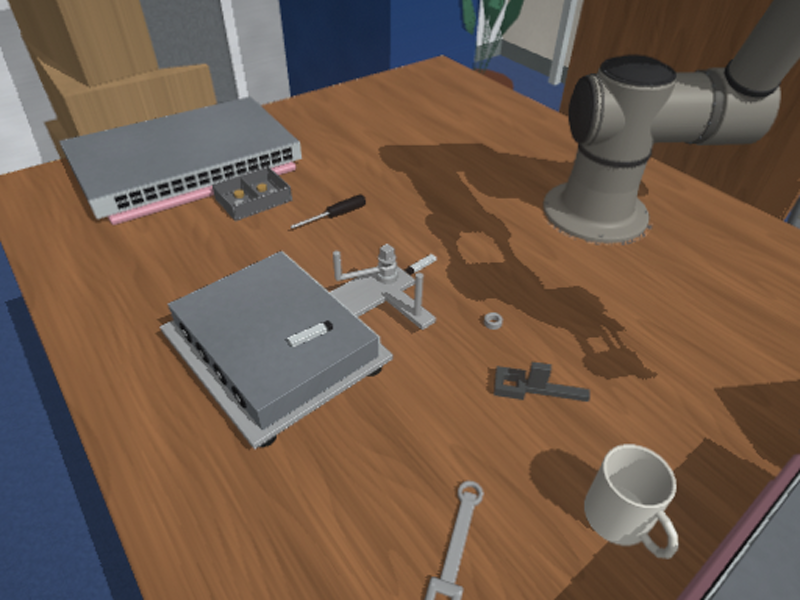

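The top picture shows the key's hole at about (304,346)/1.5625 with its arm end at (250,387), the screw head at (474,340), the lever post at (500,290) and the stop post at (413,325). The scene view agrees.

```bash
cat > h.py <<'E'
import numpy as np, cv2
from cell import robot
def ray(p,uv):
    K=np.array([[p['fx'],0,p['cx']],[0,p['fy'],p['cy']],[0,0,1]])
    s=cv2.undistortPoints(np.float64(uv).reshape(-1,1,2),K,np.array([p['k1'],0,0,0,0.]))[0,0]
    R=np.array(p['R']); return -R.T@np.array(p['t']), R.T@np.array([*s,1])
def onz(p,uv,z):
    c,d=ray(p,uv); return c+d*(z-c[2])/d[2]
def tri(rays):
    A=np.zeros((3,3));b=np.zeros(3)
    for c,d in rays:
        d=d/np.linalg.norm(d);M=np.eye(3)-np.outer(d,d);A+=M;b+=M@c
    return np.linalg.solve(A,b)
def proj(p,X):
    x=np.array(p['R'])@np.array(X)+p['t'];s=x[:2]/x[2];s=s*(1+p['k1']*(s@s))
    return np.array([p['fx']*s[0]+p['cx'],p['fy']*s[1]+p['cy']])
E
python3 - <<'E'
from h import *
p=robot.camera_params('top');s=1/1.5625
q=lambda u,v,z:print(u,v,np.round(onz(p,(u*s,v*s),z),4))
print('hole');q(304,346,.008);print('end');q(249,387,.008);print('fin top');q(284,355,.05)
print('screw head');q(474,340,.099);print('nutpost');q(500,289,.111);print('stop');q(413,325,.118)
im=cv2.imread('pics/top0.png')
sw=(im[95:180,250:356]); 
for c in [(397,148),(555,154),(557,265),(395,262)]:q(*c,.078)
E
```

```text
hole
304 346 [0.473  0.2261 0.008 ]
end
249 387 [0.3956 0.3076 0.008 ]
fin top
284 355 [0.45   0.2491 0.05  ]
screw head
474 340 [ 0.4978 -0.0433  0.099 ]
nutpost
500 289 [ 0.5782 -0.0753  0.111 ]
stop
413 325 [0.5077 0.0511 0.118 ]
397 148 [0.8092 0.1067 0.078 ]
555 154 [ 0.8288 -0.1576  0.078 ]
557 265 [ 0.6357 -0.169   0.078 ]
395 262 [0.6127 0.0892 0.078 ]
```

jog_arm(deltas=[0.4,-0.4,-0.2,0,0,-0.07,0.8,-0.8,-0.3,0,0,-0.14,1,-1,-0.3,0,0,-0.2], claw=0.6, newtons=30)

```text
time: 0.35
tool_pos: [0.3019, 0.3913, 0.2087]
tool_rot: [-3.139, -0.0, 2.4]
contact_force: [-0.1, 0.6, 0.3]
opening: 0.0765
```

jog_arm(deltas=[0.4,-0.4,-0.2,0,0,-0.02,0.8,-0.8,-0.3,0,0,-0.047,1,-1,-0.4,0,0,-0.047,1,-1,-0.4,0,0,-0.047])

```text
time: 0.68
tool_pos: [0.4041, 0.2894, 0.1687]
tool_rot: [-3.14, 0.001, 2.326]
contact_force: [-0.2, -0.8, -0.8]
opening: 0.0558
```

jog_arm(deltas=[0.3,-0.24,-0.1,0,0,0,0.3,-0.24,-0.1,0,0,0,0.3,-0.24,-0.1,0,0,0,0.3,-0.24,-0.1,0,0,0])

```text
time: 1.02
tool_pos: [0.4318, 0.2685, 0.1598]
tool_rot: [-3.141, -0.001, 2.328]
contact_force: [-0.3, -0.0, -0.5]
opening: 0.0552
```

```bash
python3 - <<'E'
from h import *
p=robot.camera_params('wrist');im=robot.read_camera('wrist');cv2.imwrite('pics/w1.png',im[:,:,::-1])
np.save('w1.npy',p,allow_pickle=True)
o=robot.observe();print(o['time'],o['tool_pos'],o['tool_rot'],o['contact_force'])
for n,X in dict(hole=(.473,.2261,.008),end=(.3956,.3076,.008),fin=(.447,.2537,.056)).items():print(n,proj(p,X))
E
```

```text
1.0667 [0.43148358 0.2690371  0.16008821] [-3.14127864e+00 -4.69940801e-04  2.32929676e+00] [-0.74388847  0.6751031   0.71419733]
hole [252.69664293 226.40841673]
end [252.71456918 122.91296812]
fin [252.85297892 210.29079339]
```

View pics/w1.png

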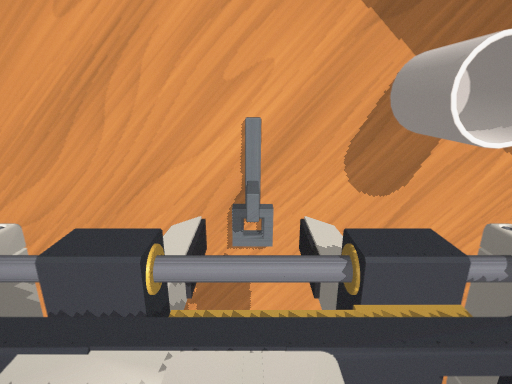

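The wrist view shows the key aligned with the image's vertical: arm end at (253,118), hub centre at (252,226), in line with predictions.

```bash
python3 - <<'E'
from h import *
p=np.load('w1.npy',allow_pickle=True).item();im=cv2.imread('pics/w1.png')
g=im.astype(int);hsv=cv2.cvtColor(im,cv2.COLOR_BGR2HSV)
m=((hsv[...,1]<110)).astype(np.uint8);m[:, :225]=0;m[:,280:]=0;m[252:]=0;m[:110]=0
for r in range(116,252,8):
    x=np.where(m[r])[0]; print(r,x.min() if len(x) else 0,x.max() if len(x) else 0,len(x))
print(onz(p,(253,122),.012),onz(p,(252,226.5),.016))
E
```

```text
116 0 0 0
124 245 260 16
132 245 260 16
140 245 260 16
148 245 260 16
156 245 260 16
164 245 260 16
172 245 260 16
180 245 260 16
188 245 259 15
196 245 259 15
204 233 272 40
212 232 272 41
220 232 272 36
228 232 272 24
236 232 272 41
244 232 272 41
[0.39497691 0.30866524 0.012     ] [0.47001774 0.2281544  0.016     ]
```

jog_arm(deltas=[0.135,-0.143,-0.2,0,0,0,0.135,-0.143,-0.5,0,0,0,0.135,-0.143,-0.8,0,0,0,0.135,-0.143,-0.8,0,0,0,0.135,-0.143,-0.8,0,0,0])

```text
time: 1.48
tool_pos: [0.4442, 0.2549, 0.0798]
tool_rot: [-3.139, -0.001, 2.331]
contact_force: [-0.8, 0.3, -0.3]
opening: 0.0553
```

jog_arm(deltas=[0,0,-0.2,0,0,0,0,0,-0.4,0,0,0,0,0,-0.5,0,0,0,0,0,-0.5,0,0,0])

```text
time: 1.82
tool_pos: [0.4451, 0.2547, 0.03]
tool_rot: [-3.141, -0.0, 2.33]
contact_force: [-0.4, -0.1, -0.3]
opening: 0.0551
```

jog_arm(deltas=[0,0,0,0,0,0,0,0,0,0,0,0,0,0,0,0,0,0,0,0,0,0,0,0,0,0,0,0,0,0], claw=0, newtons=40)

```text
time: 2.23
tool_pos: [0.4461, 0.2544, 0.0308]
tool_rot: [3.14, 0.0, 2.329]
contact_force: [0.4, -0.1, 0.5]
opening: 0.0264
```

jog_arm(deltas=[0,0,0,0,0,0,0,0,0,0,0,0,0,0,0,0,0,0,0,0,0,0,0,0,0,0,0,0,0,0])

```text
time: 2.65
tool_pos: [0.4456, 0.2542, 0.0302]
tool_rot: [-3.142, 0.0, 2.329]
contact_force: [-2.5, -1.7, 3.8]
opening: 0.0117
```

jog_arm(deltas=[0,0,0.2,0,0,0,0,0,0.5,0,0,0,0,0,0.9,0,0,0,0,0,1,0,0,0,0,0,1,0,0,0])

```text
time: 3.07
tool_pos: [0.4474, 0.255, 0.1328]
tool_rot: [3.136, 0.002, 2.329]
contact_force: [0.3, 0.0, -2.9]
opening: 0.0114
```

jog_arm(deltas=[0,-0.2,0.3,0,0,-0.05,0,-0.5,0.6,0,0,-0.1,0,-0.8,0.7,0,0,-0.15,0,-1,0.7,0,0,-0.2,0,-1,0.7,0,0,-0.22])

```text
time: 3.48
tool_pos: [0.4452, 0.1511, 0.1989]
tool_rot: [-3.139, 0.001, 1.976]
contact_force: [-0.1, 0.0, -2.2]
opening: 0.0119
```

jog_arm(deltas=[0,-0.3,0,0,0,-0.05,0,-0.6,0,0,0,-0.1,0,-0.9,0,0,0,-0.15,0,-1,0,0,0,-0.2,0,-1,0,0,0,-0.2])

```text
time: 3.9
tool_pos: [0.4448, 0.0522, 0.198]
tool_rot: [-3.138, -0.0, 1.663]
contact_force: [-0.2, 0.3, -2.1]
opening: 0.0115
```

jog_arm(deltas=[0,-0.3,0,0,0,0,0,-0.6,0,0,0,0,0,-0.9,0,0,0,0,0,-0.97,0,0,0,0,0,-0.97,0,0,0,0])

```text
time: 4.32
tool_pos: [0.4453, -0.0435, 0.1987]
tool_rot: [-3.14, -0.001, 1.668]
contact_force: [-0.7, 0.3, -3.2]
opening: 0.0118
```

jog_arm(deltas=[0,0,0,0,0,0,0,0,0,0,0,0])

```text
time: 4.48
tool_pos: [0.4454, -0.0414, 0.1994]
tool_rot: [-3.14, -0.001, 1.671]
contact_force: [0.2, 0.9, -2.0]
opening: 0.012
```

```bash
python3 - <<'E'
from h import *
p=robot.camera_params('wrist');im=robot.read_camera('wrist');cv2.imwrite('pics/w2.png',im[:,:,::-1])
np.save('w2.npy',p,allow_pickle=True)
o=robot.observe();print(o['time'],o['tool_pos'],o['tool_rot'],o['contact_force'])
for n,X in dict(head=(.498,-.043,.099),stop=(.508,.054,.118),nut=(.578,-.075,.111)).items():print(n,proj(p,X))
E
```

```text
4.5333 [ 0.44547929 -0.04135514  0.19964015] [-3.14086262e+00 -8.34170264e-04  1.67100333e+00] [-0.32842311  0.26430261 -2.49673741]
head [311.18927251 196.83379046]
stop [350.44425165  82.02274279]
nut [397.20012442 243.93864344]
```

View pics/w2.png

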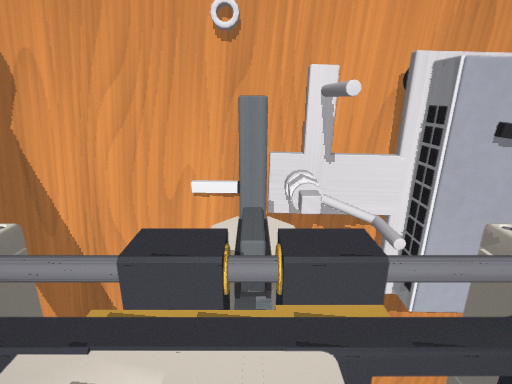

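The head shows at about (310,199), stop-post top at (354,88), lever-post top near (400,243). I'll enlarge the head for its corners.

```bash
python3 - <<'E'
import cv2
im=cv2.imread('pics/w2.png')
cv2.imwrite('pics/w2c.png',cv2.resize(im[150:250,270:410],None,fx=5.7,fy=5.7,interpolation=cv2.INTER_CUBIC))
E
```

```text
(no output)
```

View pics/w2c.png

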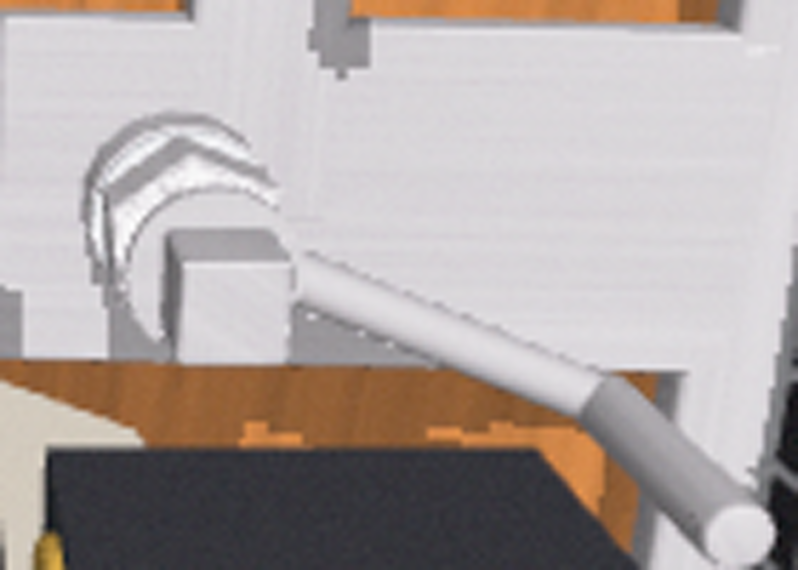

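The crop shows the head's top face with corners at about (183,264), (293,262), (291,362), (178,362), and the post top centred at (740,535).

```bash
python3 - <<'E'
from h import *
p=np.load('w2.npy',allow_pickle=True).item()
f=lambda u,v:(270+(u+.5)/5.7-.5,150+(v+.5)/5.7-.5)
P=[onz(p,f(*c),.099) for c in[(183,264),(293,262),(291,362),(178,362)]]
for q in P:print(np.round(q,4))
print('mean',np.mean(P,0)); 
for a in range(4):
    d=P[(a+1)%4]-P[a];print('edge',np.round(np.linalg.norm(d),4),np.degrees(np.arctan2(d[1],d[0])))
print('nutpost',onz(p,f(740,535),.111)); print('stop',onz(p,(354,88),.118))
print('lugedge',[onz(p,c,.034) for c in[(272,153),(302,153),(338,154),(400,154),(270,213),(388,215)]])
print('ear',[onz(p,c,.034) for c in[(311,66),(304,150)]])
im=cv2.imread('pics/w2.png')
hsv=cv2.cvtColor(im,cv2.COLOR_BGR2HSV);v=hsv[...,2]
for r in (102,120,140,160,180,200):print(r,[c for c in range(225,285) if v[r,c]<100 and hsv[r,c,1]<110][::100] , np.where((v[r,225:285]<110)&(hsv[r,225:285,1]<110))[0][[0,-1]]+225)
# fixed key nominal pose given TCP
o=robot.observe();y=o['tool_rot'][2];x=np.array([np.cos(y),np.sin(y)]);c=o['tool_pos']
for l in(110,60):
  print('armpt pred',proj(p,[*(c[:2]+x*(l-38)*1e-3),c[2]-.030+.012]))
e=[onz(p,(u,98),c[2]-.018) for u in(239.5,266.5)];print(e,c)
E
```

```text
[ 0.4895 -0.043   0.099 ]
[ 0.5065 -0.0409  0.099 ]
[ 0.5089 -0.0575  0.099 ]
[ 0.4911 -0.0593  0.099 ]
mean [ 0.49900414 -0.05016711  0.099     ]
edge 0.0171 6.988343897103302
edge 0.0167 -81.45252125233665
edge 0.0179 -174.10774843635954
edge 0.0164 95.79965459207187
nutpost [ 0.57983628 -0.07432535  0.111     ]
stop [0.5114256  0.05015623 0.118     ]
lugedge [array([ 0.46406247, -0.01881622,  0.034     ]), array([ 0.49610342, -0.01551786,  0.034     ]), array([ 0.53474717, -0.01262867,  0.034     ]), array([ 0.60103816, -0.00579178,  0.034     ]), array([ 0.47013901, -0.08770665,  0.034     ]), array([ 0.60453889, -0.07630727,  0.034     ])]
ear [array([0.49198125, 0.07160864, 0.034     ]), array([ 0.49774851, -0.01208521,  0.034     ])]
102 [] [266 266]
120 [266] [239 266]
140 [] [239 266]
160 [266] [239 266]
180 [] [240 265]
200 [] [240 265]
armpt pred [252.54942403 107.99308919]
armpt pred [252.37700526 195.44589215]
[array([0.43076788, 0.03474389, 0.18164015]), array([0.44520353, 0.03622321, 0.18164015])] [ 0.44547929 -0.04135514  0.19964015]
```

```bash
python3 - <<'E'
from h import *
p=np.load('w2.npy',allow_pickle=True).item()
im=cv2.imread('pics/w2.png');print(im[90:104,252].tolist())
o=robot.observe();c=o['tool_pos'];u=np.array([-.1,.995])
for r in(95,96,97,98):
  e=onz(p,(252.5,r),c[2]-.018);print(r,(e-c)[:2]@u)
E
```

```text
[[71, 133, 204], [73, 134, 205], [71, 132, 205], [72, 133, 205], [72, 130, 204], [87, 115, 152], [125, 121, 118], [122, 116, 113], [120, 112, 111], [118, 112, 109], [119, 114, 113], [119, 113, 111], [120, 113, 112], [118, 115, 110]]
95 0.07874625806159849
96 0.07823278835630008
97 0.07771838068533043
98 0.07720303236270741
```

jog_arm(deltas=[0.25,0.14,0,0,0,0,0.5,0.285,0,0,0,0,0.5,0.285,-0.3,0,0,0,0.5,0.285,-0.5,0,0,0,0.5,0.285,-0.55,0,0,0])

```text
time: 4.95
tool_pos: [0.4938, -0.0123, 0.1419]
tool_rot: [-3.136, -0.002, 1.672]
contact_force: [-1.5, -0.2, -1.9]
opening: 0.012
```

jog_arm(deltas=[0,0,0,0,0,0,0,0,0,0,0,0,0,0,0,0,0,0,0,0,0,0,0,0])

```text
time: 5.28
tool_pos: [0.4964, -0.0143, 0.1464]
tool_rot: [3.139, 0.001, 1.669]
contact_force: [0.1, 0.7, -2.7]
opening: 0.0119
```

```bash
python3 - <<'E'
from h import *
ims=[]
for n in('scene','top'):
    im=robot.read_camera(n);cv2.imwrite(f'pics/{n}1.png',im[:,:,::-1])
    p=robot.camera_params(n);a=proj(p,(.5,-.03,.1)).astype(int);print(n,a)
    x,y=a[0]-50,a[1]-65
    ims.append(cv2.resize(im[y:y+120,x:x+80,::-1],(400,600),interpolation=cv2.INTER_CUBIC));print(x,y)
cv2.imwrite('pics/c1.png',np.hstack(ims))
o=robot.observe();print(o['time'],o['tool_pos'],o['tool_rot'],o['contact_force'])
E
```

```text
scene [252 162]
202 97
top [297 216]
247 151
5.3833 [ 0.4961554  -0.01439874  0.14613595] [3.13954893e+00 5.49113144e-04 1.66892989e+00] [ 0.33336579  0.40913123 -1.52868937]
```

View pics/c1.png

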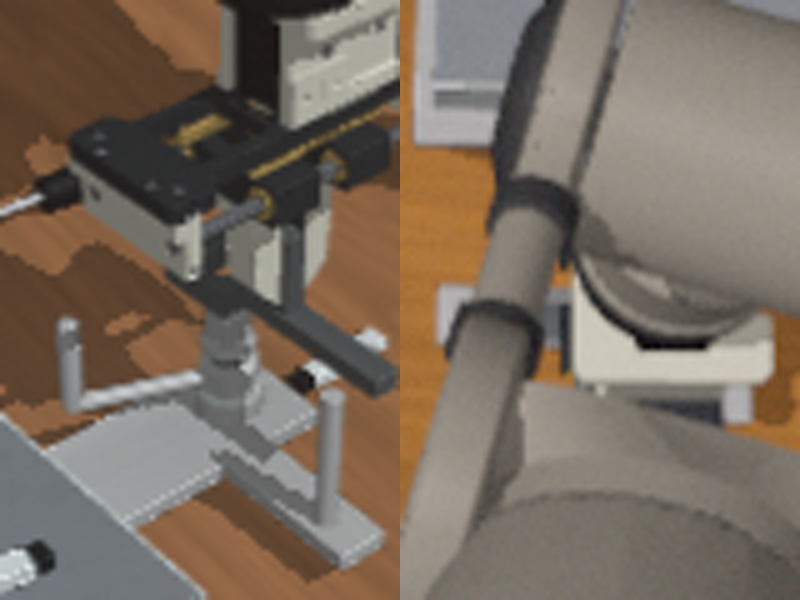

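The scene crop shows the key hovering over the head, its arm on the robot side of the stop post. Descending with force checks.

jog_arm(deltas=[0,0,-0.05,0,0,0,0,0,-0.1,0,0,0,0,0,-0.13,0,0,0,0,0,-0.15,0,0,0,0,0,-0.15,0,0,0])

```text
time: 5.8
tool_pos: [0.4953, -0.0142, 0.1294]
tool_rot: [-3.14, -0.0, 1.669]
contact_force: [-0.8, -0.1, -2.4]
opening: 0.0117
```

jog_arm(deltas=[0,0,-0.02,0,0,0,0,0,-0.04,0,0,0,0,0,-0.05,0,0,0,0,0,-0.05,0,0,0])

```text
time: 6.13
tool_pos: [0.4956, -0.0142, 0.1249]
tool_rot: [-3.141, -0.0, 1.669]
contact_force: [-0.0, 0.2, -3.8]
opening: 0.0118
```

jog_arm(deltas=[0,0,-0.02,0,0,0,0,0,-0.04,0,0,0,0,0,-0.06,0,0,0,0,0,-0.07,0,0,0,0,0,-0.07,0,0,0])

```text
time: 6.55
tool_pos: [0.4955, -0.0143, 0.1178]
tool_rot: [-3.141, -0.0, 1.669]
contact_force: [-0.3, 0.7, -2.1]
opening: 0.0117
```

jog_arm(deltas=[0,0,-0.02,0,0,0,0,0,-0.04,0,0,0,0,0,-0.06,0,0,0,0,0,-0.07,0,0,0,0,0,-0.07,0,0,0])

```text
time: 6.97
tool_pos: [0.4955, -0.0142, 0.1108]
tool_rot: [-3.141, -0.0, 1.669]
contact_force: [0.1, 0.2, -3.7]
opening: 0.0118
```

jog_arm(deltas=[0,0,-0.01,0,0,0,0,0,-0.015,0,0,0,0,0,-0.02,0,0,0,0,0,-0.02,0,0,0])

```text
time: 7.3
tool_pos: [0.4958, -0.0142, 0.1101]
tool_rot: [3.141, 0.0, 1.669]
contact_force: [-2.6, 1.3, 6.8]
opening: 0.0116
```

```bash
python3 - <<'E'
from h import *
im=robot.read_camera('scene');cv2.imwrite('pics/s2.png',im[:,:,::-1])
cv2.imwrite('pics/s2c.png',cv2.resize(im[97:217,192:312,::-1],(600,600),interpolation=cv2.INTER_CUBIC))
o=robot.observe();print(o['time'],o['tool_pos'],o['tool_rot'],o['contact_force'],o['torque'])
E
```

```text
7.35 [ 0.49581333 -0.0142124   0.11008142] [3.14065100e+00 3.08133736e-04 1.66921933e+00] [-2.96843029  1.80627629  7.86947624] [-0.09111473  0.54775412 -0.06227071]
```

View pics/s2c.png

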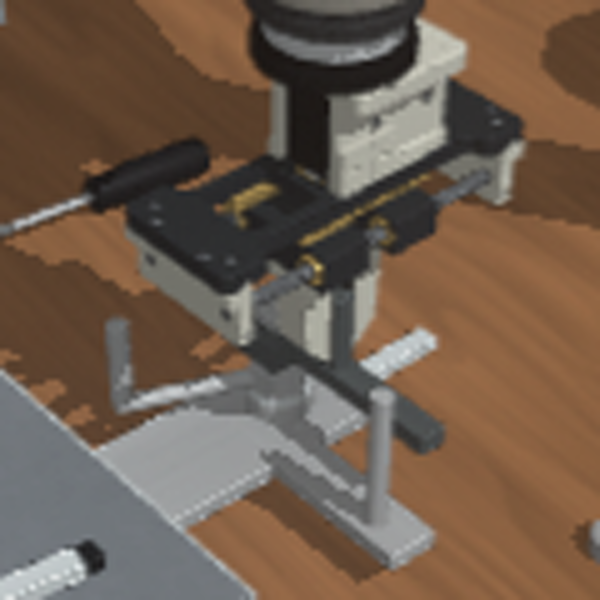

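The key is down: contact is felt at TCP z 0.110, and the picture shows the hub over the head with the arm on the robot's side of the post. Releasing it, then moving over the lever post.

jog_arm(deltas=[0,0,0.01,0,0,0,0,0,0.01,0,0,0,0,0,0.01,0,0,0,0,0,0.01,0,0,0,0,0,0.01,0,0,0], claw=0.45)

```text
time: 7.77
tool_pos: [0.4957, -0.0143, 0.11]
tool_rot: [3.141, 0.0, 1.669]
contact_force: [-0.4, -1.6, -0.2]
opening: 0.0388
```

jog_arm(deltas=[0,0,0.05,0,0,0,0,0,0.2,0,0,0,0,0,0.5,0,0,0,0,0,0.8,0,0,0,0,0,0.8,0,0,0])

```text
time: 8.18
tool_pos: [0.4985, -0.0147, 0.1957]
tool_rot: [3.132, 0.003, 1.669]
contact_force: [2.1, 0.3, 1.5]
opening: 0.041
```

jog_arm(deltas=[0.16,-0.12,0.1,0,0,0.075,0.34,-0.24,0.1,0,0,0.15,0.5,-0.36,0.1,0,0,0.225,0.67,-0.48,0.1,0,0,0.3,0.84,-0.6,0.1,0,0,0.375])

```text
time: 8.6
tool_pos: [0.5804, -0.0748, 0.2002]
tool_rot: [3.141, 0.0, 2.264]
contact_force: [-0.1, 0.4, -0.3]
opening: 0.0411
```

jog_arm(deltas=[0,0,0,0,0,0.075,0,0,0,0,0,0.15,0,0,0,0,0,0.225,0,0,0,0,0,0.3,0,0,0,0,0,0.375])

```text
time: 9.02
tool_pos: [0.5796, -0.0743, 0.1999]
tool_rot: [3.142, -0.0, 2.853]
contact_force: [0.7, -0.4, 0.3]
opening: 0.0412
```

jog_arm(deltas=[0,0,0,0,0,0,0,0,0,0,0,0,0,0,0,0,0,0])

```text
time: 9.27
tool_pos: [0.5797, -0.0743, 0.2001]
tool_rot: [3.142, -0.0, 2.844]
contact_force: [-0.4, 0.6, 0.2]
opening: 0.0413
```

```bash
python3 - <<'E'
from h import *
p=robot.camera_params('wrist');im=robot.read_camera('wrist');cv2.imwrite('pics/w3.png',im[:,:,::-1])
np.save('w3.npy',p,allow_pickle=True)
o=robot.observe();print(o['time'],o['tool_pos'],o['tool_rot'],o['contact_force'],o['qpos'],o['opening'])
print('cam',-np.array(p['R']).T@p['t'])
for n,X in dict(nut=(.5798,-.0743,.111),head=(.4993,-.0504,.099)).items():print(n,proj(p,X))
E
```

```text
9.3167 [ 0.57965046 -0.07422623  0.20007211] [ 3.14151097e+00 -8.05568084e-05  2.84442117e+00] [-0.50405811 -0.20335874  0.33107431] [-2.58516587e-01  4.80893917e-01  1.41275557e+00  8.93455491e-05
  1.24802051e+00 -1.53216977e+00] 0.04152681326843098
cam [ 0.50630037 -0.05116359  0.34670175]
nut [251.48237452 193.02207411]
head [250.6984233   88.86419263]
```

View pics/w3.png

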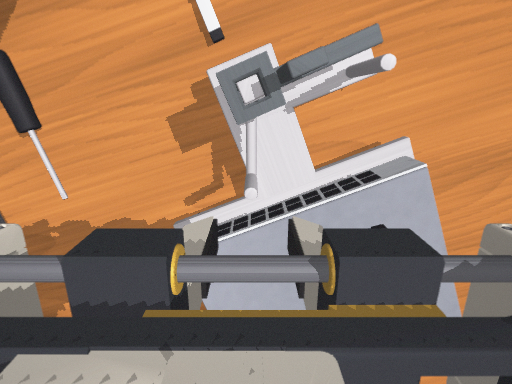

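The key sits on the head (hole around the light square at (250,89)). The lever post's top is at (251,193), where predicted. Descending to straddle it.

jog_arm(deltas=[0,0,-0.2,0,0,0,0,0,-0.45,0,0,0,0,0,-0.7,0,0,0,0,0,-0.9,0,0,0,0,0,-1,0,0,0], claw=0.35, newtons=60)

```text
time: 9.73
tool_pos: [0.5783, -0.0739, 0.0975]
tool_rot: [-3.142, -0.004, 2.845]
contact_force: [0.1, 0.2, 0.5]
opening: 0.0318
```

jog_arm(deltas=[0,0,-0.05,0,0,0,0,0,-0.05,0,0,0,0,0,-0.05,0,0,0,0,0,-0.05,0,0,0])

```text
time: 10.07
tool_pos: [0.5806, -0.0745, 0.0965]
tool_rot: [3.141, 0.003, 2.847]
contact_force: [-0.4, -1.0, 0.7]
opening: 0.032
```

```bash
cat > arc.py <<'E'
# print rows: from lever angle a0 (deg, incl. push lead) stepping to a1 along the arc, n rows; screw centre C
import sys,numpy as np
C=np.array([.4993,-.0504]);R=.0845
def arc(a0,a1,n):
    pt=lambda a:C+R*np.array([np.cos(np.radians(a)),np.sin(np.radians(a))])
    r=[]
    for a in np.linspace(a0,a1,n+1)[1:]:
        d=(pt(a)-pt(a0))*10; r+=[round(d[0],3),round(d[1],3),0,0,0,round((a-a0)/90,4)]
    return r
a=[float(x) for x in sys.argv[1:]]
for s,e in zip(a[:-1],a[1:]):print(s,e,arc(s,e,5))
E
python3 arc.py -16.6 -26.6 -42 -57 -65 -69 -73 -77 -81 -85 -89 -93 -97 -101 -105 -109 -113 -117 -121 -125
```

```text
-16.6 -26.6 [np.float64(-0.009), np.float64(-0.028), 0, 0, 0, np.float64(-0.0222), np.float64(-0.019), np.float64(-0.056), 0, 0, 0, np.float64(-0.0444), np.float64(-0.03), np.float64(-0.083), 0, 0, 0, np.float64(-0.0667), np.float64(-0.041), np.float64(-0.11), 0, 0, 0, np.float64(-0.0889), np.float64(-0.054), np.float64(-0.137), 0, 0, 0, np.float64(-0.1111)]
-26.6 -42.0 [np.float64(-0.021), np.float64(-0.04), 0, 0, 0, np.float64(-0.0342), np.float64(-0.045), np.float64(-0.079), 0, 0, 0, np.float64(-0.0684), np.float64(-0.071), np.float64(-0.116), 0, 0, 0, np.float64(-0.1027), np.float64(-0.098), np.float64(-0.153), 0, 0, 0, np.float64(-0.1369), np.float64(-0.128), np.float64(-0.187), 0, 0, 0, np.float64(-0.1711)]
-42.0 -57.0 [np.float64(-0.03), np.float64(-0.032), 0, 0, 0, np.float64(-0.0333), np.float64(-0.063), np.float64(-0.063), 0, 0, 0, np.float64(-0.0667), np.float64(-0.096), np.float64(-0.091), 0, 0, 0, np.float64(-0.1), np.float64(-0.131), np.float64(-0.118), 0, 0, 0, np.float64(-0.1333), np.float64(-0.168), np.float64(-0.143), 0, 0, 0, np.float64(-0.1667)]
-57.0 -65.0 [np.fl
[... 5038 characters left out ...]
[np.float64(-0.01), np.float64(0.005), 0, 0, 0, np.float64(-0.0089), np.float64(-0.021), np.float64(0.011), 0, 0, 0, np.float64(-0.0178), np.float64(-0.031), np.float64(0.017), 0, 0, 0, np.float64(-0.0267), np.float64(-0.041), np.float64(0.023), 0, 0, 0, np.float64(-0.0356), np.float64(-0.052), np.float64(0.029), 0, 0, 0, np.float64(-0.0444)]
-121.0 -125.0 [np.float64(-0.01), np.float64(0.006), 0, 0, 0, np.float64(-0.0089), np.float64(-0.02), np.float64(0.012), 0, 0, 0, np.float64(-0.0178), np.float64(-0.03), np.float64(0.019), 0, 0, 0, np.float64(-0.0267), np.float64(-0.04), np.float64(0.025), 0, 0, 0, np.float64(-0.0356), np.float64(-0.049), np.float64(0.032), 0, 0, 0, np.float64(-0.0444)]
```

jog_arm(deltas=[-0.013,-0.042,0,0,0,-0.033,-0.019,-0.056,0,0,0,-0.0444,-0.021,-0.062,0,0,0,-0.05,-0.024,-0.07,0,0,0,-0.0556,-0.027,-0.077,0,0,0,-0.061])

```text
time: 10.48
tool_pos: [0.5771, -0.082, 0.0955]
tool_rot: [3.141, 0.001, 2.751]
contact_force: [-1.1, -1.4, -0.2]
opening: 0.0318
```

jog_arm(deltas=[-0.003,-0.006,0,0,0,-0.0056,-0.006,-0.013,0,0,0,-0.0112,-0.011,-0.026,0,0,0,-0.022,-0.018,-0.04,0,0,0,-0.033,-0.027,-0.06,0,0,0,-0.05])

```text
time: 10.9
tool_pos: [0.5744, -0.0872, 0.095]
tool_rot: [3.14, -0.0, 2.671]
contact_force: [1.3, 4.0, 0.0]
opening: 0.032
```

jog_arm(deltas=[-0.021,-0.04,0,0,0,-0.0342,-0.045,-0.079,0,0,0,-0.0684,-0.071,-0.116,0,0,0,-0.1027,-0.098,-0.153,0,0,0,-0.1369,-0.128,-0.187,0,0,0,-0.1711])

```text
time: 11.32
tool_pos: [0.5621, -0.1061, 0.0951]
tool_rot: [3.14, 0.001, 2.4]
contact_force: [3.6, 4.6, -0.9]
opening: 0.0321
```

jog_arm(deltas=[-0.03,-0.032,0,0,0,-0.0333,-0.063,-0.063,0,0,0,-0.0667,-0.096,-0.091,0,0,0,-0.1,-0.131,-0.118,0,0,0,-0.1333,-0.168,-0.143,0,0,0,-0.1667])

```text
time: 11.73
tool_pos: [0.5456, -0.1208, 0.0952]
tool_rot: [3.139, 0.001, 2.138]
contact_force: [5.5, 4.4, -2.1]
opening: 0.0322
```

jog_arm(deltas=[-0.02,-0.013,0,0,0,-0.0178,-0.04,-0.025,0,0,0,-0.0356,-0.061,-0.036,0,0,0,-0.0533,-0.082,-0.047,0,0,0,-0.0711,-0.103,-0.057,0,0,0,-0.0889])

```text
time: 12.15
tool_pos: [0.5355, -0.1266, 0.0952]
tool_rot: [3.139, 0.001, 2.0]
contact_force: [6.3, 2.6, -3.4]
opening: 0.0321
```

jog_arm(deltas=[-0.011,-0.005,0,0,0,-0.0089,-0.022,-0.01,0,0,0,-0.0178,-0.032,-0.014,0,0,0,-0.0267,-0.043,-0.019,0,0,0,-0.0356,-0.054,-0.023,0,0,0,-0.0444])

```text
time: 12.57
tool_pos: [0.5302, -0.129, 0.0952]
tool_rot: [3.139, 0.001, 1.931]
contact_force: [4.7, 2.5, -3.6]
opening: 0.0322
```

```bash
python3 - <<'E'
from h import *
p=robot.camera_params('wrist');im=robot.read_camera('wrist');cv2.imwrite('pics/w4.png',im[:,:,::-1])
o=robot.observe();print(o['time'],o['tool_pos'],o['tool_rot'],o['contact_force'],o['qpos'],o['opening'])
E
```

```text
12.6167 [ 0.53003786 -0.1290691   0.09521428] [3.13896349e+00 1.22096453e-03 1.92973707e+00] [ 5.11979339  1.90643409 -3.19878033] [-3.79863960e-01  5.30710096e-01  1.65573505e+00  1.06512738e-03
  9.52381904e-01 -7.39422607e-01] 0.03190386272329016
```

View pics/w4.png

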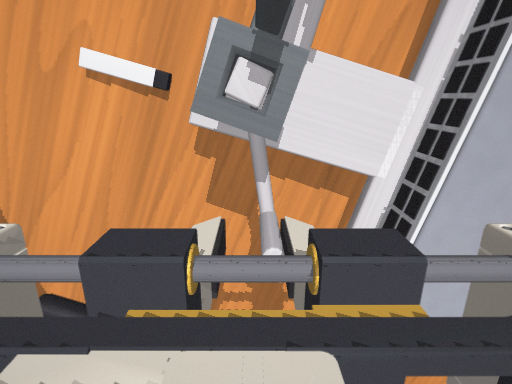

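The key is still down round the head, and the post is against the right-hand pad at (272,250). Continuing in small steps.

jog_arm(deltas=[-0.011,-0.004,0,0,0,-0.0089,-0.022,-0.008,0,0,0,-0.0178,-0.033,-0.012,0,0,0,-0.0267,-0.045,-0.016,0,0,0,-0.0356,-0.056,-0.019,0,0,0,-0.0444])

```text
time: 13.03
tool_pos: [0.5246, -0.131, 0.0952]
tool_rot: [3.139, 0.001, 1.861]
contact_force: [5.6, 1.8, -3.3]
opening: 0.0322
```

jog_arm(deltas=[-0.011,-0.003,0,0,0,-0.0089,-0.023,-0.007,0,0,0,-0.0178,-0.034,-0.01,0,0,0,-0.0267,-0.045,-0.013,0,0,0,-0.0356,-0.057,-0.015,0,0,0,-0.0444])

```text
time: 13.45
tool_pos: [0.519, -0.1326, 0.0952]
tool_rot: [3.139, 0.001, 1.791]
contact_force: [5.9, 1.6, -3.5]
opening: 0.0323
```

jog_arm(deltas=[-0.012,-0.003,0,0,0,-0.0089,-0.023,-0.005,0,0,0,-0.0178,-0.035,-0.007,0,0,0,-0.0267,-0.046,-0.009,0,0,0,-0.0356,-0.058,-0.011,0,0,0,-0.0444])

```text
time: 13.87
tool_pos: [0.5133, -0.1338, 0.0952]
tool_rot: [3.138, 0.001, 1.721]
contact_force: [6.1, 0.6, -3.3]
opening: 0.0321
```

jog_arm(deltas=[-0.012,-0.002,0,0,0,-0.0089,-0.023,-0.003,0,0,0,-0.0178,-0.035,-0.005,0,0,0,-0.0267,-0.047,-0.006,0,0,0,-0.0356,-0.059,-0.007,0,0,0,-0.0444])

```text
time: 14.28
tool_pos: [0.5074, -0.1347, 0.0952]
tool_rot: [3.138, 0.001, 1.652]
contact_force: [6.5, -0.1, -4.3]
opening: 0.0319
```

jog_arm(deltas=[-0.012,-0.001,0,0,0,-0.0089,-0.024,-0.002,0,0,0,-0.0178,-0.035,-0.002,0,0,0,-0.0267,-0.047,-0.003,0,0,0,-0.0356,-0.059,-0.003,0,0,0,-0.0444])

```text
time: 14.7
tool_pos: [0.5015, -0.135, 0.0952]
tool_rot: [3.138, 0.001, 1.582]
contact_force: [6.0, -0.3, -4.5]
opening: 0.0323
```

jog_arm(deltas=[-0.012,0,0,0,0,-0.0089,-0.024,0,0,0,0,-0.0178,-0.035,0,0,0,0,-0.0267,-0.047,0,0,0,0,-0.0356,-0.059,0.001,0,0,0,-0.0444])

```text
time: 15.12
tool_pos: [0.4956, -0.135, 0.0952]
tool_rot: [3.138, 0.001, 1.512]
contact_force: [5.2, 1.1, -3.3]
opening: 0.0322
```

jog_arm(deltas=[-0.012,0.001,0,0,0,-0.0089,-0.024,0.002,0,0,0,-0.0178,-0.035,0.003,0,0,0,-0.0267,-0.047,0.004,0,0,0,-0.0356,-0.059,0.005,0,0,0,-0.0444])

```text
time: 15.53
tool_pos: [0.4897, -0.1346, 0.0952]
tool_rot: [3.138, 0.001, 1.442]
contact_force: [6.2, -0.2, -4.2]
opening: 0.0321
```

jog_arm(deltas=[-0.012,0.002,0,0,0,-0.0089,-0.023,0.003,0,0,0,-0.0178,-0.035,0.005,0,0,0,-0.0267,-0.047,0.007,0,0,0,-0.0356,-0.058,0.009,0,0,0,-0.0444])

```text
time: 15.95
tool_pos: [0.4839, -0.1337, 0.0952]
tool_rot: [3.138, 0.001, 1.373]
contact_force: [5.9, -0.6, -5.1]
opening: 0.0323
```

jog_arm(deltas=[-0.012,0.002,0,0,0,-0.0089,-0.023,0.005,0,0,0,-0.0178,-0.035,0.007,0,0,0,-0.0267,-0.046,0.01,0,0,0,-0.0356,-0.057,0.013,0,0,0,-0.0444])

```text
time: 16.37
tool_pos: [0.4782, -0.1325, 0.0953]
tool_rot: [3.138, 0.001, 1.303]
contact_force: [5.8, -1.6, -5.7]
opening: 0.0322
```

jog_arm(deltas=[-0.011,0.003,0,0,0,-0.0089,-0.023,0.006,0,0,0,-0.0178,-0.034,0.01,0,0,0,-0.0267,-0.045,0.013,0,0,0,-0.0356,-0.056,0.017,0,0,0,-0.0444])

```text
time: 16.78
tool_pos: [0.4727, -0.1309, 0.0953]
tool_rot: [3.138, 0.0, 1.233]
contact_force: [7.0, -1.0, -6.3]
opening: 0.0326
```

jog_arm(deltas=[-0.011,0.004,-0.001,0,0,-0.0089,-0.022,0.008,-0.002,0,0,-0.0178,-0.033,0.012,-0.003,0,0,-0.0267,-0.044,0.017,-0.004,0,0,-0.0356,-0.055,0.021,-0.005,0,0,-0.0444])

```text
time: 17.2
tool_pos: [0.4679, -0.1291, 0.0951]
tool_rot: [3.136, 0.0, 1.163]
contact_force: [8.3, -1.3, -3.4]
opening: 0.032
```

The force is rising (about 8 N), so the washer is reached. Smaller steps now.

jog_arm(deltas=[-0.005,0.002,0,0,0,-0.004,-0.01,0.005,0,0,0,-0.009,-0.015,0.007,0,0,0,-0.013,-0.02,0.009,0,0,0,-0.017,-0.02,0.009,0,0,0,-0.017])

```text
time: 17.62
tool_pos: [0.4661, -0.1283, 0.0951]
tool_rot: [3.135, 0.0, 1.137]
contact_force: [8.3, -2.3, -5.8]
opening: 0.0317
```

jog_arm(deltas=[-0.005,0.002,-0.001,0,0,-0.004,-0.01,0.005,-0.002,0,0,-0.009,-0.015,0.007,-0.003,0,0,-0.013,-0.02,0.009,-0.003,0,0,-0.017,-0.02,0.009,-0.003,0,0,-0.017])

```text
time: 18.03
tool_pos: [0.4645, -0.1275, 0.0951]
tool_rot: [3.134, -0.0, 1.11]
contact_force: [8.5, -1.4, -3.2]
opening: 0.0323
```

jog_arm(deltas=[-0.005,0.003,0,0,0,-0.004,-0.01,0.005,0,0,0,-0.009,-0.015,0.008,0,0,0,-0.013,-0.02,0.01,0,0,0,-0.017,-0.02,0.01,0,0,0,-0.017])

```text
time: 18.45
tool_pos: [0.4627, -0.1267, 0.0951]
tool_rot: [3.134, -0.001, 1.084]
contact_force: [9.0, -2.3, -4.2]
opening: 0.0324
```

jog_arm(deltas=[-0.005,0.003,0,0,0,-0.004,-0.01,0.005,0,0,0,-0.009,-0.015,0.008,0,0,0,-0.013,-0.02,0.01,0,0,0,-0.017,-0.02,0.01,0,0,0,-0.017])

```text
time: 18.87
tool_pos: [0.461, -0.1258, 0.0951]
tool_rot: [3.133, -0.001, 1.057]
contact_force: [10.8, -2.8, -6.1]
opening: 0.0321
```

jog_arm(deltas=[-0.005,0.003,-0.001,0,0,-0.004,-0.01,0.005,-0.002,0,0,-0.009,-0.015,0.008,-0.003,0,0,-0.013,-0.02,0.01,-0.003,0,0,-0.017,-0.02,0.01,-0.003,0,0,-0.017])

```text
time: 19.28
tool_pos: [0.4595, -0.1249, 0.0951]
tool_rot: [3.132, -0.001, 1.03]
contact_force: [11.5, -2.5, -5.3]
opening: 0.0324
```

jog_arm(deltas=[-0.005,0.003,0,0,0,-0.004,-0.01,0.006,0,0,0,-0.009,-0.014,0.008,0,0,0,-0.013,-0.014,0.008,0,0,0,-0.013,-0.014,0.008,0,0,0,-0.013])

```text
time: 19.7
tool_pos: [0.4582, -0.1241, 0.0951]
tool_rot: [3.132, -0.002, 1.01]
contact_force: [12.4, -3.1, -5.5]
opening: 0.0322
```

```bash
python3 - <<'E'
from h import *
p=robot.camera_params('wrist');im=robot.read_camera('wrist');cv2.imwrite('pics/w5.png',im[:,:,::-1])
o=robot.observe();print(o['time'],o['tool_pos'],o['tool_rot'],o['contact_force'],o['opening'])
E
```

```text
19.75 [ 0.45823833 -0.12416447  0.09506651] [ 3.13166806e+00 -1.55636277e-03  1.01007110e+00] [10.78795926 -2.25292801 -4.42400274] 0.03198220079244464
```

View pics/w5.png

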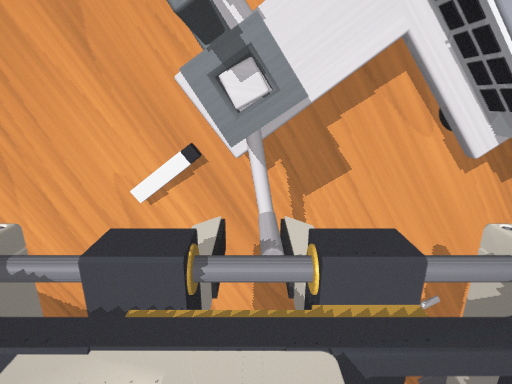

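The key is still seated around the head and the post is still on the right-hand pad. I'll make a last small push, hold, then back off and rise.

jog_arm(deltas=[-0.004,0.002,0,0,0,-0.003,-0.008,0.005,0,0,0,-0.007,-0.008,0.005,0,0,0,-0.007,-0.008,0.005,0,0,0,-0.007,-0.008,0.005,0,0,0,-0.007])

```text
time: 20.17
tool_pos: [0.4576, -0.1238, 0.0951]
tool_rot: [3.131, -0.002, 0.999]
contact_force: [12.0, -4.3, -4.4]
opening: 0.032
```

jog_arm(deltas=[0.017,-0.01,0,0,0,0,0.034,-0.021,0,0,0,0,0.05,-0.03,0,0,0,0,0.07,-0.042,0,0,0,0,0.08,-0.05,0,0,0,0])

```text
time: 20.58
tool_pos: [0.4612, -0.1268, 0.0939]
tool_rot: [-3.141, 0.0, 1.0]
contact_force: [0.1, -0.5, -0.6]
opening: 0.0318
```

jog_arm(deltas=[0,0,0.1,0,0,0,0,0,0.3,0,0,0,0,0,0.6,0,0,0,0,0,0.9,0,0,0,0,0,1,0,0,0])

```text
time: 21.0
tool_pos: [0.4624, -0.1273, 0.1975]
tool_rot: [3.137, -0.0, 1.0]
contact_force: [0.8, -0.4, 0.8]
opening: 0.0322
```

jog_arm(deltas=[-0.3,-0.3,0.2,0,0,0,-0.6,-0.6,0.4,0,0,0,-0.6,-0.9,0.5,0,0,0,-0.6,-1,0.5,0,0,0,-0.6,-1,0.5,0,0,0])

```text
time: 21.42
tool_pos: [0.401, -0.2291, 0.2444]
tool_rot: [3.14, 0.001, 0.997]
contact_force: [0.9, 0.1, 0.1]
opening: 0.0323
```

jog_arm(deltas=[0,0,0,0,0,0,0,0,0,0,0,0,0,0,0,0,0,0])

```text
time: 21.67
tool_pos: [0.4014, -0.2254, 0.2432]
tool_rot: [-3.14, -0.0, 1.002]
contact_force: [0.6, 0.7, -1.2]
opening: 0.0323
```

```bash
python3 - <<'E'
from h import *
ims=[]
for n in('scene','top'):
    im=robot.read_camera(n);cv2.imwrite(f'pics/{n}9.png',im[:,:,::-1])
    p=robot.camera_params(n);a=proj(p,(.5,-.05,.08)).astype(int);x,y=a[0]-40,a[1]-60
    ims.append(cv2.resize(im[y:y+120,x:x+80,::-1],(400,600),interpolation=cv2.INTER_CUBIC));print(x,y)
cv2.imwrite('pics/c9.png',np.hstack(ims))
o=robot.observe();print(o['time'],o['tool_pos'],o['contact_force'])
E
```

```text
207 104
265 158
21.7667 [ 0.40159961 -0.22561542  0.24347357] [ 0.47764662  0.4363051  -0.21782195]
```

View pics/c9.png

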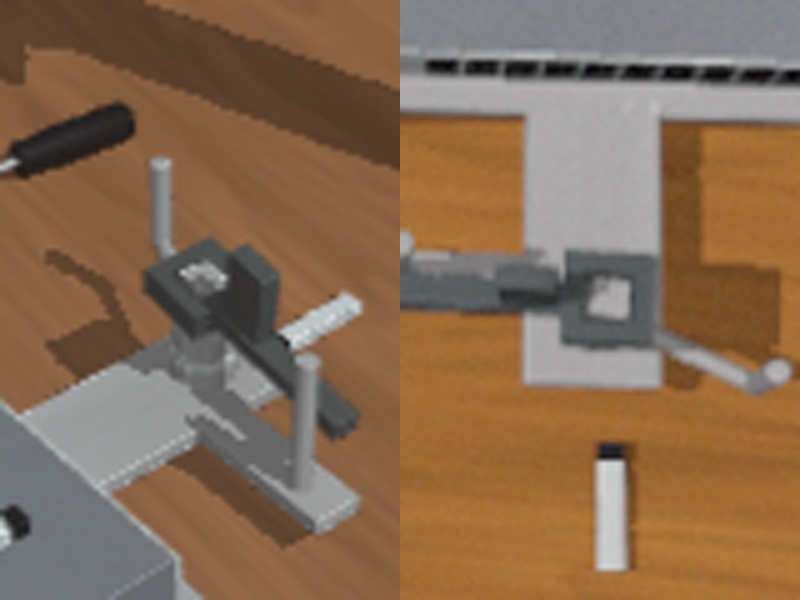

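Key down on the head, its arm against the stop post on the robot's side; lever turned, module_a untouched, robot clear. Handing in.

```bash
python3 -c "
from cell import robot
print(robot.hand_in())"
```

```text
the job is handed in; nothing more can be done
None
```

The key is on the screw, the jam nut is tightened, and I handed the job in at about 22 s; no verdict is reported.

- **Key:** I gripped it by the fin and lowered it over the square head. It met no resistance on the way and touched the collar at TCP z 0.110, the height expected for fully seated.
- **Nut:** I turned the lever clockwise through about 98° by pushing its post with one finger. It ran at about 6 N, rose from about 7–8 N at the washer, and ended at about 12–13 N sideways. The highest reading was about 14 N in all, including 4–6 N of vertical rubbing on the post, against the 22 N limit.
- **Last checks:** After backing off, the force reading was near zero with the robot clear. The final scene and top pictures show the key down on the head with its arm on the robot's side of the stop post. `module_a` looked undisturbed. I did not view the other bystanders at the end.
- **Less sure:** The nut's force on its washer and the screw's angle can't be read directly. I judged them from the push force and from the arm held by the post. The force rose more slowly than the stated 1.7 N per mm, about 4 N over 8–9 mm of push. My first top-view estimate of the head was about 7 mm off in y from the wrist view. I used the wrist value and the key went on cleanly.

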